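# Locate and clamp a tube in a drilling jig

### The job

Get the brass tube ready for cross-drilling: with a fingertip, push it along the V of the drilling jig until its far end is fully home against the end stop. Then tighten the loose winged clamp screw above it (clockwise from above), pushing its wings round with fingertip strokes, until the pad is clamped firmly on the tube. Do not pinch the wings or lift the tube, and leave the loose parts beside the jig where they are.

Things in the scene. Friction and masses are not known exactly. Their poses are not given: they have to be found in the camera images.
- drill_jig: Steel cross-drilling jig, fixed to the bench (cannot move). Origin: on the bench under it; x runs along its 90-degree V groove towards the end stop, z up. Base plate x -93 to +97, y +-62, 10 mm high (corner screws 16). V-block x -65 to +60, y +-36, 40 mm high. End stop 56 mm high, x 65 to 79. Beyond x -65 nothing but tube and plate is in a fingertip's way.
- bush_top (a point): Top of the round drill bush on the bridge behind the screw: 21 mm in diameter, 97 mm above the bench, its axis 50 mm from the screw's axis towards the stop, so that a fingertip at wing height has no room to pass between screw and bush. The bridge under it (jig x 16 to 44, y +-46 mm) is 76 mm high.
- stop_face (a point): Centre of the end stop's face, 65 mm along x from the jig's origin and 33.7 mm above the bench, on the axis of a tube lying in the V; axes as the jig's (x points into the stop).
- tube: Loose brass tube, 25 mm outside diameter, 140 mm long, about 0.25 kg, lying in the V. Origin at the middle of its length, on its axis; x along it towards the stop. Its near end, pushed with a few newtons, makes it slide along the V; it stays where it is left. At the start its far end is 15 to 40 mm short of the stop.
- tube_tail (a point): Centre of the tube's near end face (the end away from the stop), which overhangs the V-block and is the one to push; 33.7 mm above the bench.
- tube_nose (a point): Centre of the tube's far end face, which has to come against the stop.
- thumbscrew (a joint): Angle in rad of the winged screw, growing clockwise from above (tightening); starts between 0 and 4. At q the first wing points at angle -q from the jig's x (counter-clockwise positive), the second opposite. 4 mm down per turn. It turns with 0.035 N m and stays where left. The pad meets the tube at about 8.6 and is firm from about 9.8 (0.055 N m); 10 or more is good; it comes up solid at 10.6.
- screw_top (a point): Top of the screw's flat web, on its vertical axis, at jig x -20 mm. Two upright round ears (the wings), 27 mm in diameter and 8 mm thick, stand on opposite sides, joined by the 8 mm web; they reach 34 mm from the axis and from 13 mm below to 14 mm above this point. The yoke bar under them (jig x -32 to -8, y +-46 mm) is 70 mm high, its boss 73 mm. Clear all round but for the drill bush.
- wing_tip (a point): Outermost point of the first wing, 34 mm from the screw's axis at mid-height of the wings (0.5 mm above screw_top).
- clamp_pad: Round brass pad, 17 mm in diameter and 7 mm high, that the screw brings down on the tube; origin at the centre of its underside. It moves only up and down with the screw.
- wing_backs: The two trailing faces of the wings, one on each wing, which a fingertip pushes to tighten the screw (seen from above, on the counter-clockwise side of each wing). Origin on the screw's axis at the pad's underside.
- wing_fronts: The two leading faces of the wings (the clockwise side of each). Pressed together with the backs, they mean that the wings are being pinched. Origin as wing_backs.
- valve: Loose brass ball valve with a red lever, 36 x 85 x 50 mm, lying on the bench beside the jig; origin at the centre of its underside. To be left alone.
- nipple_a: Loose brass hose fitting, 52 x 27 x 24 mm, on the bench beside the jig; origin at the centre of its underside. To be left alone.
- nipple_b: Loose brass hose fitting, slightly larger, 59 x 31 x 27 mm, on the bench beside the jig; origin at the centre of its underside. To be left alone.
- glue_bottle: Small white bottle, 25 mm in diameter and 80 mm high, standing on the bench beside the jig; origin at the centre of its underside. To be left alone.
Things that resemble listed ones, but are neither listed nor needed, are in the scene too. Several things have the shape of the drill_jig; the one meant has the colours described above.

How it is judged:
By the outcome, as a careful person would: the job done as asked, in the order asked, and still so for the second after the job is handed in, with the robot touching nothing.
It also fails if it takes over 54 s, if anything falls off the work surface, if the arm or the gripper's body presses on something with over 40 N, if the wrist force passes 120 N, or if a joint passes its speed limit or range.

### The arm

A 6-joint arm with a two-finger parallel gripper is mounted at the origin on a cart in front of the work surface, level with it; the furniture and walls round the work are solid. World frame = base frame: x ahead of the robot, y to its left, z up, the work surface at z = 0. Lengths are in m, angles in rad, forces in N, time in s.
With the tool pointing down it reaches from about 0.35 to 0.925 m from the base axis. Payload 6.4 kg.
Tool frame: the origin (TCP) lies midway between the tips of the shut fingers; the grasp point (between the pads) lies 19 mm behind it; z points along the fingers, y is the line along which they close (so a half turn about z gives the same grasp; the last joint's range is limited). The gripper opens to 94 mm and grips with 3 to 60 N. Pads are 16 mm wide; open, the fingers measure 119 mm over their backs; the gripper's body (75 mm by 177 mm) begins 78 mm behind the grasp point.
Start: joints at [-1.4, 0.245, 1.558, -0, 1.339, -0.174], TCP at [0.22, -0.612, 0.205] pointing down, gripper open.
Joint ranges: [-3.13, 3.13], [-1.02, 2.26], [0.13, 2.54], [-0.95, 4.09], [0.21, 2.88], [-2.74, 2.74]. Speed limits (rad/s): [2.57, 2.57, 3.14, 3.14, 3.14, 3.14].

### API

Orientations are given as [roll, pitch, yaw] about the fixed x, y, z axes, in that order (R = Rz(yaw) Ry(pitch) Rx(roll)).
In Python, from cell import telemetry, imaging, env gives the robot as it stands.
- The arm moves only by the shell command python3 -m jog 'ROWS' [OPENING] [FORCE]. ROWS is a JSON object of lists of equal length, an entry for each row: "translation": the shift along the world's x, y, z in mm, a list of three; "delta_rot": the turn, a rotation vector about the world's x, y, z in degrees, a list of three. A call has 1 to 12 rows; each row shifts and turns the commanded pose from where the row before left it; what a row does not reach is not made up. A row lasts 1/12 s, in which the tool goes at most 41.7 mm and 7.16 degrees, less where a joint would pass 70% of its speed; a pose out of reach is approached as far as the arm can. A call is refused whole if a number of a shift passes 41.7 or a number of a turn 7.16, either way. A call with a gripper value outside its range is refused whole. OPENING is the opening, from 0 (shut) to 1 (fully open), set as the call begins (- or left out, the last holds). The fingers move at their own pace and stop on an object; FORCE is the grip in N (left out, the last holds). Time passes only in rows, so rows that do not move let the fingers close. It gives the time, the measured TCP pose, the force, the opening and the grip force at its end, in the units of the state.
- telemetry.sense(): the state, without advancing time (a new reading comes with each control period).
- imaging.get_image(name): name is "scene" or "top"; returns a dict with "img" (480x640x3 uint8, red, green, blue), "fx", "fy", "cx", "cy" (pixels), "k1" (the pictures are not rectified: a ray, as slopes to the right and down, at radius r is drawn at 1 + k1 r^2 times it, then the intrinsics apply), "cam_to_world" (4x4, takes a point from camera to world coordinates). Camera axes: x right, y down, z forward; pixel columns grow to the right and rows downward; lengths in m; the calibration is good to about 2 mm. A picture is of the moment at which its call begins. There is no depth.
- env.job_done(): hands the job in; it is judged then, once.
The state is a dict: "time": time; "qpos": joint angles; "dq": joint speeds; "effort": joint torques, N m; "tcp_pos": TCP position; "eef_rot": TCP orientation; "contact_force": force on the tool from outside, world axes, zero at the start; "wrist_torque": the same for the moment, N m; "opening": finger opening in m; "gripper_force": force on a finger pad.
Only numpy, scipy, OpenCV 4.12 (cv2) and the standard library are available. Lean on these libraries where they do the work, as an engineer would, in place of code of your own. Each camera call takes 0.05 s, during which the arm holds its last target. There are 200 camera calls.

## Working session

There is one attempt and no reset: what is moved stays moved. The work goes in short steps, Python scripts to look and compute and a shell command to move; the robot and the scene stay as the last step left them, time stands still between calls to the robot, and variables do not carry over. Pictures are saved under pics/ and viewed, at most 10 in all, crops included, and the job is handed in when it is done.

```bash
mkdir -p pics; ls; cat > h.py <<'E'
import numpy as np, cv2
from cell import telemetry, imaging, env
def shot(name):
    return imaging.get_image(name)
def save(img,fn): cv2.imwrite('pics/'+fn, cv2.cvtColor(img,cv2.COLOR_RGB2BGR))
def ray(d,u,v):
    K=np.array([[d['fx'],0,d['cx']],[0,d['fy'],d['cy']],[0,0,1.]])
    p=cv2.undistortPoints(np.array([[[u,v]]],float),K,np.array([d['k1'],0,0,0.]))[0,0]
    T=np.array(d['cam_to_world']); return T[:3,3], T[:3,:3]@np.array([p[0],p[1],1.])
def onz(d,u,v,z):
    o,r=ray(d,u,v); return o+r*(z-o[2])/r[2]
def proj(d,P):
    T=np.array(d['cam_to_world']); c=T[:3,:3].T@(np.array(P,float)-T[:3,3]); x,y=c[:2]/c[2]; s=1+d['k1']*(x*x+y*y)
    return np.array([d['fx']*x*s+d['cx'],d['fy']*y*s+d['cy']])
E
python3 - <<'E'
from h import *
import pickle
for n in('scene','top'):
    d=shot(n); save(d['img'],n+'0.png'); pickle.dump(d,open(n+'0.pkl','wb')); print(n,d['fx'],d['k1'],np.round(d['cam_to_world'],3).tolist())
s=telemetry.sense(); print({k:np.round(v,3).tolist() for k,v in s.items()})
E
```

```text
pics
scene 624.5987760908 -0.07167227920897774 [[-0.493, -0.528, 0.691, -0.105], [-0.87, 0.309, -0.384, 0.381], [-0.011, -0.791, -0.612, 0.645], [0.0, 0.0, 0.0, 1.0]]
top 490.37402670579013 -8.972701696772973e-05 [[0.01, -0.99, 0.142, 0.406], [-1.0, -0.01, -0.0, 0.017], [0.002, -0.142, -0.99, 0.927], [0.0, 0.0, 0.0, 1.0]]
{'time': 0.1, 'qpos': [-1.4, 0.246, 1.559, 0.0, 1.339, -0.174], 'dq': [-0.0, -0.001, -0.002, -0.002, -0.0, -0.0], 'effort': [0.001, -41.691, -31.553, 0.069, 0.031, -0.0], 'tcp_pos': [0.22, -0.611, 0.205], 'eef_rot': [-3.14, -0.0, 0.345], 'contact_force': [-0.797, -0.237, -0.068], 'wrist_torque': [-0.007, 0.044, 0.065], 'gripper_force': 0.0, 'opening': 0.094}
```

View pics/scene0.png

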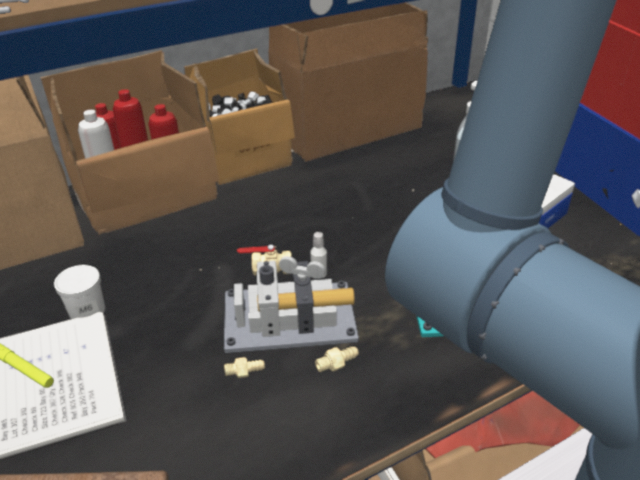

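View pics/top0.png

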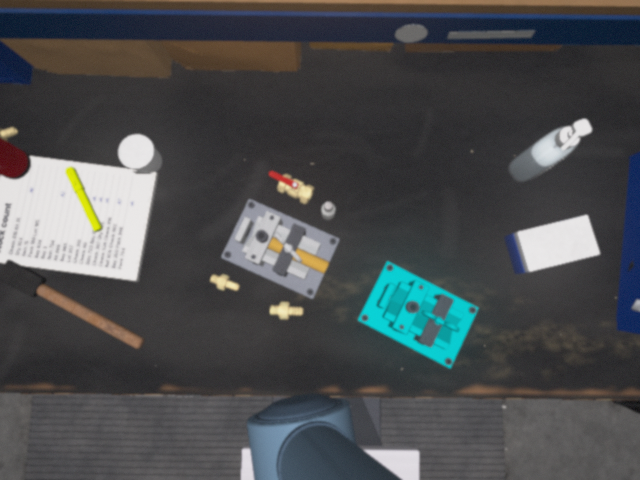

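The steel-grey jig is at top (281,248) and scene (290,312). The only lookalike is the teal jig at top (418,314), scene (430,325). The grey one with the brass tube matches the description. I'll check it in a close crop.

```bash
python3 - <<'E'
from h import *
import pickle
t=pickle.load(open('top0.pkl','rb'));s=pickle.load(open('scene0.pkl','rb'))
a=cv2.resize(t['img'][190:310,210:350],None,fx=5,fy=5,interpolation=cv2.INTER_CUBIC)
save(a,'croptop.png')
b=cv2.resize(s['img'][225:355,215:365],None,fx=4.6,fy=4.6,interpolation=cv2.INTER_CUBIC)
save(b,'cropscene.png')
# base plate: grey-blue mask
img=t['img'].astype(int); hsv=cv2.cvtColor(t['img'],cv2.COLOR_RGB2HSV)
m=np.zeros(img.shape[:2],np.uint8); sub=img[190:310,210:350]; print(sub[40:44,20:30].reshape(-1,3)[::8].tolist())
g=((sub.max(2)>85)).astype(np.uint8)
g=cv2.morphologyEx(g,cv2.MORPH_OPEN,np.ones((3,3)))
cs,_=cv2.findContours(g,0,2); c=max(cs,key=cv2.contourArea); r=cv2.minAreaRect(c); print(r, (cv2.boxPoints(r)+[210,190]).tolist())
P=[onz(t,*(p+[210,190]),0.01) for p in cv2.boxPoints(r)]; print(np.round(P,4).tolist(), [np.linalg.norm(P[i]-P[i-1]) for i in range(4)])
# tube orange
o=((hsv[...,0]>10)&(hsv[...,0]<25)&(hsv[...,1]>150)).astype(np.uint8); o[:190]=0;o[310:]=0;o[:,:210]=0;o[:,350:]=0
ys,xs=np.nonzero(o); print(xs.min(),xs.max(),ys.min(),ys.max(),len(xs))
E
```

```text
[[55, 55, 55], [176, 177, 185], [157, 158, 169], [145, 147, 158], [113, 113, 121]]
((70.65280151367188, 58.006507873535156), (103.0, 68.87059020996094), 25.0576171875) [[219.41549682617188, 257.3890686035156], [248.5842170715332, 195.00041580200195], [341.8901062011719, 238.6239471435547], [312.7213897705078, 301.0126037597656]]
[[0.4925, 0.2106, 0.01], [0.6126, 0.1597, 0.01], [0.5304, -0.0189, 0.01], [0.4132, 0.0346, 0.01]] [np.float64(0.19306702174277252), np.float64(0.13047845442578454), np.float64(0.19665064429220291), np.float64(0.12882163993320517)]
270 327 240 270 336
```

View pics/croptop.png

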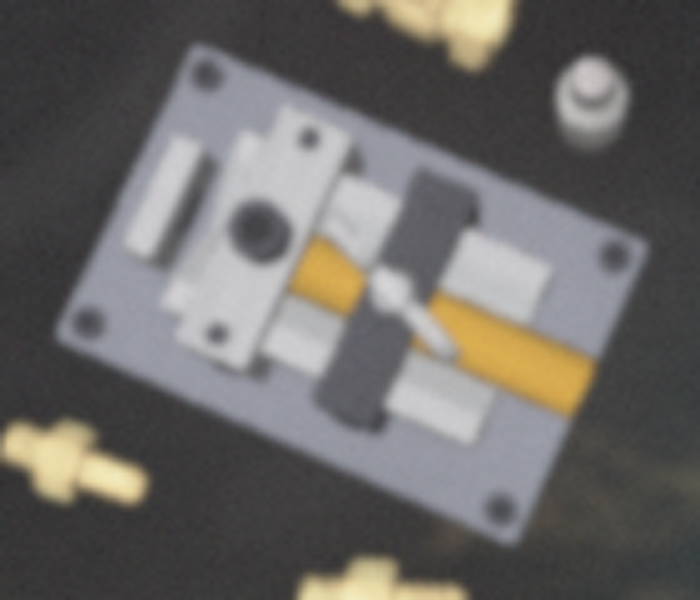

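View pics/cropscene.png

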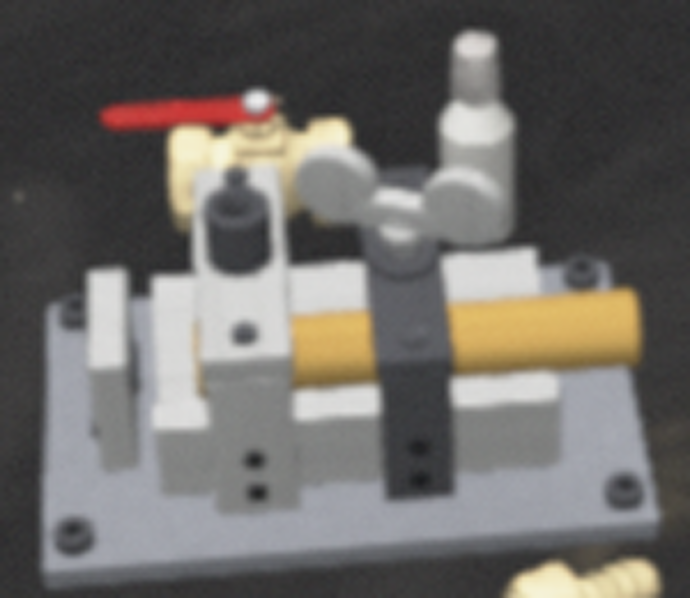

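The crop confirms the steel jig. The end stop is at crop (165,200), the bush at (260,230), the wings run from (388,288) to (450,350), and the tube tail is at (585,390). Next I compute the poses.

```bash
cat >> h.py <<'E'
def jigframe(C):  # C: plate corners (+x+y, -x+y, -x-y, +x-y)
    X=(C[0]+C[3]-C[1]-C[2])[:2]; Y=(C[0]+C[1]-C[2]-C[3])[:2]
    a=np.arctan2(X[1],X[0]); b=np.arctan2(Y[1],Y[0])-np.pi/2; 
    yaw=np.angle(np.exp(1j*a)*1.5+np.exp(1j*b)); c=np.mean(C,0)[:2]
    R=np.array([[np.cos(yaw),-np.sin(yaw)],[np.sin(yaw),np.cos(yaw)]])
    return c-R@[.002,0],R,yaw
E
python3 - <<'E'
from h import *
import pickle
t=pickle.load(open('top0.pkl','rb'));s=pickle.load(open('scene0.pkl','rb'))
ft=lambda p:(p[0]/5+210-.4,p[1]/5+190-.4)
fs=lambda p:(p[0]/4.6+215-.4,p[1]/4.6+225-.4)
# jig x -> left/up(world +y). jig +y: world? x dir ~ +y ; y = -x world => image down
T=dict(corn=[(57,340),(515,545),(648,243),(195,42)],scr=[(88,323),(501,510),(614,257),(207,75)])
C=[onz(t,*ft(p),.01) for p in T['corn']]; o,R,yaw=jigframe(C); print('top plate',o,np.degrees(yaw),[np.linalg.norm(C[i]-C[i-1]) for i in range(4)])
C2=[onz(t,*ft(p),.016) for p in T['scr']]; o2,R2,y2=jigframe(C2); print('top screws',o2,np.degrees(y2))
S=[(74,537),(625,490),(580,273),(75,312)]
C3=[onz(s,*fs(p),.016) for p in S]; o3,R3,y3=jigframe(C3); print('scene screws',o3,np.degrees(y3))
J=lambda P:R.T@(np.array(P)[:2]-o)
print('tail', J(onz(t,*ft((583,388)),.0337)), 'tail upper rim scene',J(onz(s,*fs((637,290)),.0462)),
 'bush',J(onz(t,*ft((261,231)),.097)),J(onz(s,*fs((235,180)),.097)))
# wings triangulate guesses: mid of ears
for h in(.085,.095,.1,.105):
  print(h,'top ears',J(onz(t,*ft((388,288)),h)).round(4),J(onz(t,*ft((448,348)),h)).round(4),'scene ears',J(onz(s,*fs((335,185)),h)).round(4),J(onz(s,*fs((462,205)),h)).round(4),'web',J(onz(s,*fs((398,215)),h)).round(4))
E
```

```text
top plate [0.51110512 0.0952005 ] 66.73217783453603 [np.float64(0.12434905056025872), np.float64(0.1881410770714038), np.float64(0.12351916311198012), np.float64(0.18911738596047434)]
top screws [0.51067674 0.09513168] 66.39213821897555
scene screws [0.50865842 0.0980198 ] 66.77728936264491
tail [-0.09246805  0.0003055 ] tail upper rim scene [-0.09279293 -0.00294423] bush [0.02834991 0.00034616] [ 0.03104577 -0.01064895]
0.085 top ears [-0.0181 -0.0003] [-0.0456  0.0103] scene ears [ 0.0004 -0.0194] [-0.0379 -0.0048] web [-0.0179 -0.0024]
0.095 top ears [-0.0192  0.0005] [-0.0464  0.0109] scene ears [ 0.0008 -0.007 ] [-0.0369  0.0074] web [-0.0172  0.0098]
0.1 top ears [-0.0198  0.0009] [-0.0468  0.0113] scene ears [ 0.0009 -0.0007] [-0.0363  0.0135] web [-0.0169  0.0158]
0.105 top ears [-0.0203  0.0013] [-0.0472  0.0116] scene ears [0.0011 0.0055] [-0.0358  0.0196] web [-0.0166  0.0219]
```

The measurements agree. The jig origin is at about (0.510, 0.0955) m with yaw 66.6°. The tube tail is at jig x −92.5 mm, so the tube is 17.5 mm short of the stop. The wing line lies at 159°/−21° in the jig frame, with screw_top at about 94.5 mm. Now I approach the tail with the fingers shut.

```bash
python3 -m jog '{"translation":[[15,37,0],[15,37,0],[15,37,0],[15,37,0],[15,37,0],[15,37,0],[15,37,0],[15,37,0],[15,37,0],[15,37,0],[15,37,0],[15,37,0]],"delta_rot":[[0,0,7],[0,0,7],[0,0,7],[0,0,7],[0,0,7],[0,0,7],[0,0,7],[0,0,7],[0,0,7],[0,0,7],[0,0,7],[0,0,7]]}' 0 10
```

```text
time: 1.1
tcp_pos: [0.3998, -0.1657, 0.2053]
eef_rot: [3.142, -0.0, 1.816]
contact_force: [0.1, -0.8, -0.2]
opening: 0.0176
gripper_force: 0.0
```

```bash
python3 -m jog '{"translation":[[15,37,0],[15,37,0],[15,37,0],[15,37,-5],[0,0,-30],[0,0,-40],[0,0,-40],[0,0,-40],[0,0,-20],[0,0,0]],"delta_rot":[[0,0,7],[0,0,7],[0,0,7],[0,0,7],[0,0,7],[0,0,7],[0,0,7],[0,0,3.8],[0,0,0],[0,0,0]]}'; python3 - <<'E'
from h import *
import pickle
d=shot('top'); pickle.dump(d,open('top1.pkl','wb')); save(cv2.resize(d['img'][180:340,200:400],None,fx=4,fy=3.75),'top1.png')
s=telemetry.sense(); o=np.array([.51,.0955]); a=np.radians(66.6); R=np.array([[np.cos(a),-np.sin(a)],[np.sin(a),np.cos(a)]])
print('jig',R.T@(np.array(s['tcp_pos'])[:2]-o), s['contact_force'],s['opening'],s['qpos'])
E
```

```text
time: 1.93
tcp_pos: [0.4549, -0.0183, 0.0254]
eef_rot: [-3.14, -0.011, 2.732]
contact_force: [-0.5, 1.1, 0.1]
opening: 0.0008
gripper_force: 0.0
jig [-0.12601038  0.00284184] [-0.3545716   0.4680989   0.20569076] 0.0006056666005176565 [-2.90108101e-01  5.01590661e-02  2.14093855e+00  1.54127778e-05
  9.56656841e-01 -1.45155165e+00]
```

View pics/top1.png

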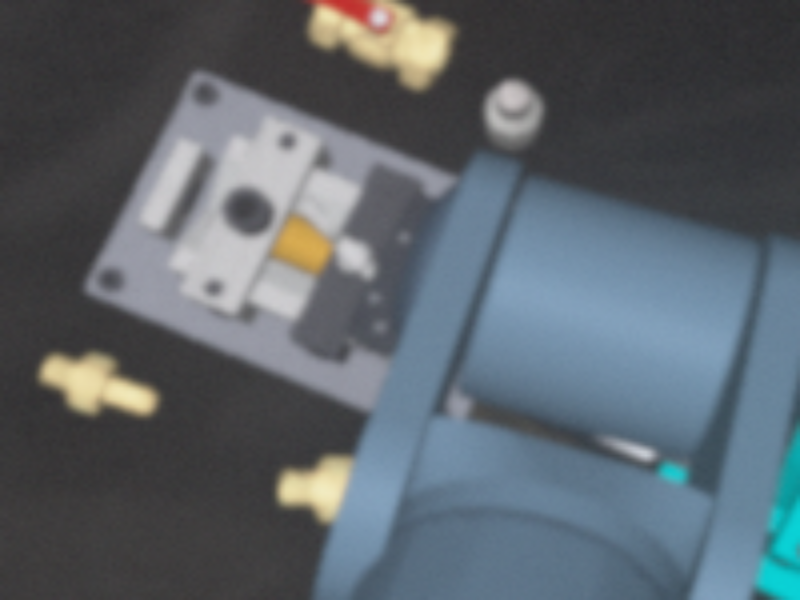

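The picture shows the shut gripper behind the tail. Its body overhangs the near plate but stays clear of the wings at crop (350,255). The bottle at (513,100) and nipple_b at (315,490) are clear too. Now I push along jig +x, correcting the sideways offset first.

```bash
python3 -m jog '{"translation":[[1.8,-0.8,2],[1.6,3.7,0],[1.6,3.7,0],[1.6,3.7,0],[1.6,3.7,0],[1.6,3.7,0],[1.2,2.75,0],[1.2,2.75,0],[1.2,2.75,0],[0,0,0]],"delta_rot":[[0,0,0],[0,0,0],[0,0,0],[0,0,0],[0,0,0],[0,0,0],[0,0,0],[0,0,0],[0,0,0],[0,0,0]]}'
```

```text
time: 2.82
tcp_pos: [0.4735, 0.006, 0.0328]
eef_rot: [-3.141, 0.001, 2.733]
contact_force: [-1.3, -3.8, 3.2]
opening: 0.0006
gripper_force: 1.7
```

```bash
python3 -m jog '{"translation":[[1.2,2.75,0],[0.8,1.85,0],[0.8,1.85,0],[0,0,0]],"delta_rot":[[0,0,0],[0,0,0],[0,0,0],[0,0,0]]}'
```

```text
time: 3.15
tcp_pos: [0.4762, 0.0123, 0.0328]
eef_rot: [-3.141, 0.001, 2.733]
contact_force: [-1.6, -4.2, 3.0]
opening: 0.0007
gripper_force: 2.2
```

```bash
python3 -m jog '{"translation":[[0.6,1.4,0],[0.6,1.4,0],[0,0,0]],"delta_rot":[[0,0,0],[0,0,0],[0,0,0]]}'; python3 -m jog '{"translation":[[0.6,1.4,0],[0.4,0.9,0],[0,0,0]],"delta_rot":[[0,0,0],[0,0,0],[0,0,0]]}'
```

```text
time: 3.4
tcp_pos: [0.4774, 0.015, 0.0328]
eef_rot: [-3.141, 0.001, 2.733]
contact_force: [-1.8, -4.2, 4.0]
opening: 0.0004
gripper_force: 2.4
time: 3.65
tcp_pos: [0.4777, 0.0157, 0.0328]
eef_rot: [-3.136, 0.0, 2.734]
contact_force: [-5.4, -12.1, 6.7]
opening: 0.0002
gripper_force: 6.8
```

```bash
python3 -m jog '{"translation":[[0.4,0.9,0],[0.2,0.5,0],[0,0,0]],"delta_rot":[[0,0,0],[0,0,0],[0,0,0]]}'
```

```text
time: 3.9
tcp_pos: [0.4777, 0.0157, 0.0328]
eef_rot: [-3.133, -0.001, 2.735]
contact_force: [-7.8, -18.0, 8.2]
opening: 0.0006
gripper_force: 10.1
```

The tube is home: the force rises to 20 N with no further motion. I back off, lift, and swing round to behind the accessible wing.

```bash
python3 -m jog '{"translation":[[-4,-9.2,0],[-4,-9.2,0],[-4,-9.2,0],[-4,-9.2,10],[0,0,38],[0,0,38],[0,0,30]],"delta_rot":[[0,0,0],[0,0,0],[0,0,0],[0,0,0],[0,0,7],[0,0,7],[0,0,6]]}'; python3 -m jog '{"translation":[[3.9,6.7,0],[3.9,6.7,0],[3.9,6.7,0],[3.9,6.7,0],[3.9,6.7,0],[3.9,6.7,0],[3.9,6.7,0],[3.9,6.7,0],[3.9,6.7,0],[0,0,0]],"delta_rot":[[0,0,7],[0,0,7],[0,0,7],[0,0,7],[0,0,7],[0,0,7],[0,0,7],[0,0,0],[0,0,0],[0,0,0]]}'
cat >> h.py <<'E'
AX=np.array([.5024,.0777]); YJ=66.6
def goal(phi,gap=0,r=.024,half=.0125):
    "TCP xy so that finger sits on ccw side of wing at jig angle phi (deg)"
    a=np.radians(phi+YJ); w=np.array([np.cos(a),np.sin(a)]); n=np.array([-w[1],w[0]])
    return AX+r*w+(.004+half+gap)*n
E
python3 - <<'E'
from h import *
import pickle
s=telemetry.sense(); p=np.array(s['tcp_pos']); print(p,np.degrees(s['eef_rot'][2]),s['contact_force'],s['qpos'][5])
print('need mm',(goal(159,.006)-p[:2])*1000)
d=shot('scene'); pickle.dump(d,open('scene2.pkl','wb')); save(cv2.resize(d['img'][180:360,180:400],None,fx=3.6,fy=3.3),'scene2.png')
for i in range(160,-1,-20): print(i,((goal(i)-goal(i+20))*1000).round(1))
E
```

```text
time: 4.48
tcp_pos: [0.4626, -0.0179, 0.1505]
eef_rot: [3.141, 0.001, 3.086]
contact_force: [0.6, -0.3, 0.6]
opening: 0.0004
gripper_force: 0.0
time: 5.32
tcp_pos: [0.4981, 0.0434, 0.1483]
eef_rot: [3.141, 0.0, -2.348]
contact_force: [-0.4, 1.0, -0.4]
opening: 0.0006
gripper_force: 0.0
[0.49807708 0.04343769 0.1483026 ] -134.5440477868542 [-0.40867824  0.97475518 -0.41576936] -2.5049145240396293
need mm [3.60663471 1.37254227]
160 [-10.1  -0.2]
140 [-9.6  3.3]
120 [-7.9  6.4]
100 [-5.2  8.7]
80 [-1.9  9.9]
60 [ 1.6 10. ]
40 [4.9 8.9]
20 [7.6 6.7]
0 [9.4 3.6]
```

View pics/scene2.png

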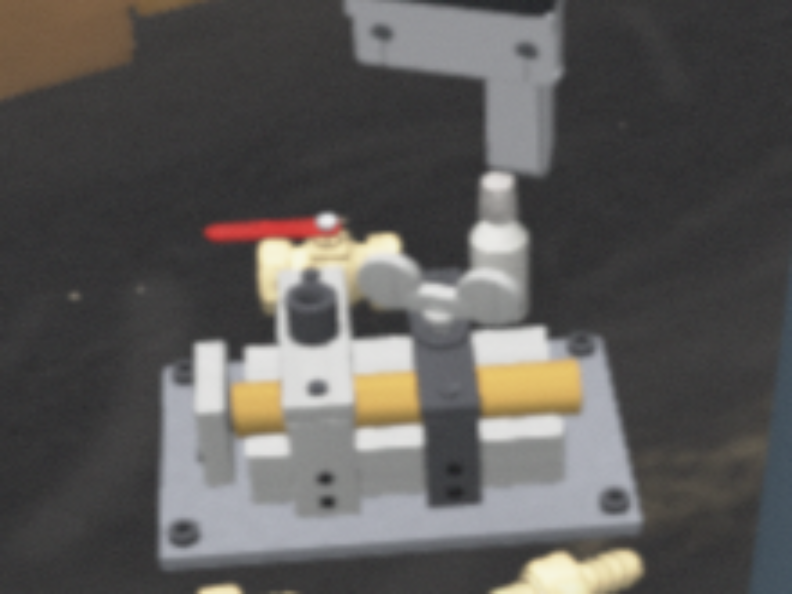

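The picture shows the tube's nose on the stop at crop (232,410). The wings are untouched at (388,278) and (487,295), and the fingertip at (520,120) is above and behind the far side of the right wing. I descend beside it and bring the finger up to the wing.

```bash
python3 -m jog '{"translation":[[3.6,1.4,-10],[0,0,-20],[0,0,-20],[0,0,-15],[0,0,0],[-2.1,2.1,0],[-2.1,2.1,0],[-3.2,1.1,0],[-3.2,1.1,0],[-3.2,1.1,0],[0,0,0]],"delta_rot":[[0,0,0],[0,0,0],[0,0,0],[0,0,0],[0,0,0],[0,0,0],[0,0,0],[0,0,-6.67],[0,0,-6.67],[0,0,-6.67],[0,0,0]]}'; python3 - <<'E'
from h import *
import pickle
s=telemetry.sense(); p=np.array(s['tcp_pos']); print('off goal140 mm',(p[:2]-goal(140))*1000, s['contact_force'],s['wrist_torque'])
d=shot('scene'); save(cv2.resize(d['img'][210:310,230:370],None,fx=5,fy=5),'scene3.png')
E
```

```text
time: 6.28
tcp_pos: [0.4883, 0.0517, 0.0848]
eef_rot: [-3.14, 0.002, -2.698]
contact_force: [0.1, -0.8, -0.1]
opening: 0.0005
gripper_force: 0.0
off goal140 mm [-0.07112099 -0.54654149] [ 0.10394076 -0.7614841  -0.13967394] [ 0.11118744 -0.13268899  0.04183193]
```

View pics/scene3.png

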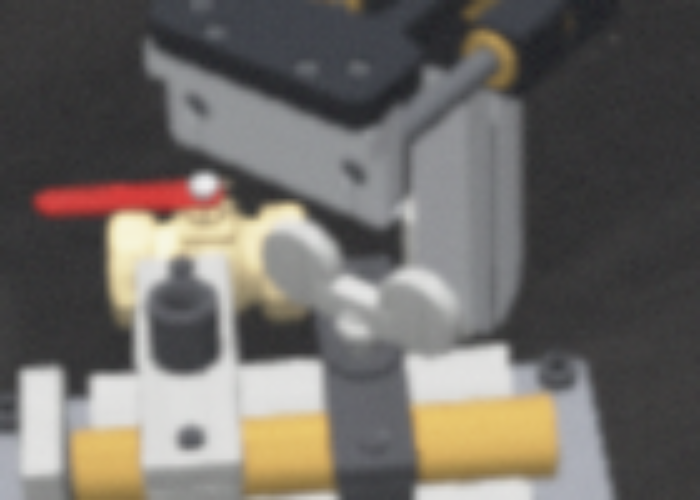

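The finger is behind the right wing at crop (420,310), and the wing has begun to turn from its earlier angle. The gripper body is well clear above. I continue the stroke.

```bash
python3 -m jog '{"translation":[[-2.6,2.1,0],[-2.6,2.1,0],[-2.6,2.1,0],[-1.7,2.9,0],[-1.7,2.9,0],[-1.7,2.9,0],[-0.6,3.3,0],[-0.6,3.3,0],[-0.6,3.3,0],[0.5,3.3,0],[0.5,3.3,0],[0.5,3.3,0]],"delta_rot":[[0,0,-6.67],[0,0,-6.67],[0,0,-6.67],[0,0,-6.67],[0,0,-6.67],[0,0,-6.67],[0,0,-6.67],[0,0,-6.67],[0,0,-6.67],[0,0,-6.67],[0,0,-6.67],[0,0,-6.67]]}'; python3 - <<'E'
from h import *
s=telemetry.sense(); p=np.array(s['tcp_pos']); print('off goal60 mm',(p[:2]-goal(60))*1000, s['contact_force'],s['wrist_torque'])
E
```

```text
time: 7.33
tcp_pos: [0.4743, 0.0865, 0.0838]
eef_rot: [-3.141, -0.0, 2.188]
contact_force: [-0.8, -0.8, -0.0]
opening: 0.0007
gripper_force: 0.6
off goal60 mm [-0.56140171 -0.64150248] [-0.81005157 -0.84783368 -0.03790914] [-0.16806997  0.04333614 -0.0100023 ]
```

```bash
python3 -m jog '{"translation":[[1.6,3,0],[1.6,3,0],[1.6,3,0],[2.5,2.2,0],[2.5,2.2,0],[2.5,2.2,0],[0,0,0]],"delta_rot":[[0,0,-6.67],[0,0,-6.67],[0,0,-6.67],[0,0,-6.67],[0,0,-6.67],[0,0,-6.67],[0,0,0]]}'; python3 - <<'E'
from h import *
s=telemetry.sense(); p=np.array(s['tcp_pos']); print('off goal20 mm',(p[:2]-goal(20))*1000, s['contact_force'],s['wrist_torque'])
d=shot('top'); save(cv2.resize(d['img'][190:310,210:350],None,fx=5,fy=5,interpolation=cv2.INTER_CUBIC),'top4.png')
E
```

```text
time: 7.92
tcp_pos: [0.487, 0.1023, 0.0838]
eef_rot: [3.141, -0.0, 1.493]
contact_force: [-0.6, 0.3, 0.4]
opening: 0.0002
gripper_force: 0.2
off goal20 mm [-0.35972861 -0.33524138] [-0.55939616  0.31765322  0.3503518 ] [0.05991936 0.06162781 0.0558431 ]
```

View pics/top4.png

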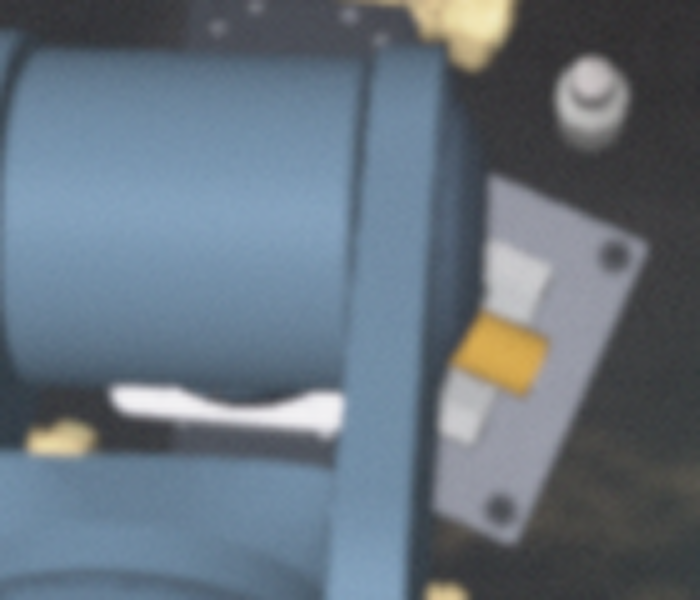

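```bash
python3 -m jog '{"translation":[[-4,0.2,0],[0,0,20],[0,0,25],[0,0,0]],"delta_rot":[[0,0,0],[0,0,0],[0,0,0],[0,0,0]]}'; python3 - <<'E'
from h import *
import pickle
s=telemetry.sense(); p=np.array(s['tcp_pos']); print(p,'to goal200 gap6',(goal(200,.006)-p[:2])*1000)
d=shot('scene'); pickle.dump(d,open('scene5.pkl','wb')); save(cv2.resize(d['img'][210:330,230:370],None,fx=5,fy=5,interpolation=cv2.INTER_CUBIC),'scene5.png')
for i in range(180,60,-20): print(i,((goal(i)-goal(i+20))*1000/3).round(1))
E
```

```text
time: 8.3
tcp_pos: [0.4857, 0.102, 0.1333]
eef_rot: [3.133, -0.0, 1.495]
contact_force: [0.1, -0.4, 1.1]
opening: 0.0002
gripper_force: 0.0
[0.48573129 0.10204648 0.13330953] to goal200 gap6 [ 37.70575641 -49.63863099]
180 [-3.1 -1.2]
160 [-3.4 -0.1]
140 [-3.2  1.1]
120 [-2.6  2.1]
100 [-1.7  2.9]
80 [-0.6  3.3]
```

View pics/scene5.png

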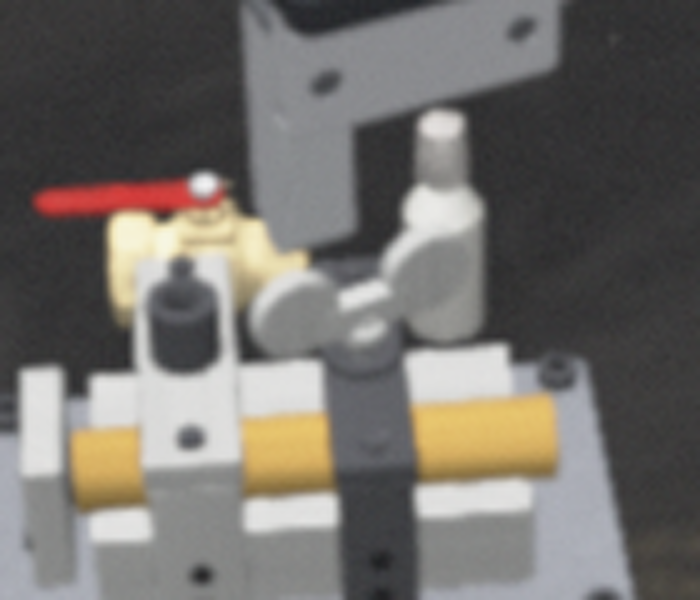

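The wings have moved: the ears are now at crop (293,312) and (433,273), so the stroke works. Next I go to the second wing.

```bash
python3 - <<'E'
from h import *
import pickle
d=pickle.load(open('scene5.pkl','rb'))
f=lambda p:(p[0]/5+230-.4,p[1]/5+210-.4)
for z in(.091,.094):
  a,b=[onz(d,*f(p),z)[:2] for p in((293,312),(433,273))]
  print(z,np.degrees(np.arctan2(*(a-b)[::-1]))-YJ,(a+b)/2,np.linalg.norm(a-b))
E
python3 -m jog '{"translation":[[18.9,-24.8,0],[18.9,-24.8,0],[0,0,-10],[0,0,-20],[0,0,-20],[-3,0.2,0],[-3,0.2,0],[-3.1,-1.2,0],[-3.1,-1.2,0],[-3.1,-1.2,0],[0,0,0]],"delta_rot":[[0,0,0],[0,0,0],[0,0,0],[0,0,0],[0,0,0],[0,0,0],[0,0,0],[0,0,-6.67],[0,0,-6.67],[0,0,-6.67],[0,0,0]]}'; python3 - <<'E'
from h import *
s=telemetry.sense(); p=np.array(s['tcp_pos']); print('off goal180 mm',(p[:2]-goal(180))*1000, s['contact_force'],s['wrist_torque'])
E
```

```text
0.091 17.29950237387058 [0.50525978 0.07625517] 0.042443302965879184
0.094 17.299502373870652 [0.50195402 0.07790368] 0.04221357527418992
time: 9.27
tcp_pos: [0.5056, 0.0495, 0.0797]
eef_rot: [3.139, -0.001, 1.142]
contact_force: [1.7, 0.7, -0.6]
opening: 0.0004
gripper_force: 0.7
off goal180 mm [-2.44995459  0.4046078 ] [ 1.71957906  0.66938814 -0.62111653] [-0.11057886 -0.34472483 -0.00178367]
```

```bash
python3 -m jog '{"translation":[[-2.9,-0.1,2],[-3.0,-0.1,0],[-3.0,-0.1,0],[-3.2,1.1,0],[-3.2,1.1,0],[-3.2,1.1,0],[-2.6,2.1,0],[-2.6,2.1,0],[-2.6,2.1,0],[-1.7,2.9,0],[-1.7,2.9,0],[-1.7,2.9,0]],"delta_rot":[[0,0,-6.67],[0,0,-6.67],[0,0,-6.67],[0,0,-6.67],[0,0,-6.67],[0,0,-6.67],[0,0,-6.67],[0,0,-6.67],[0,0,-6.67],[0,0,-6.67],[0,0,-6.67],[0,0,-6.67]]}';python3 - <<'E'
from h import *
s=telemetry.sense(); p=np.array(s['tcp_pos']); print('off goal100 mm',(p[:2]-goal(100))*1000, s['contact_force'],s['wrist_torque'],s['qpos'][5])
E
```

```text
time: 10.27
tcp_pos: [0.4738, 0.0675, 0.0813]
eef_rot: [3.141, -0.001, -0.256]
contact_force: [1.2, -0.9, -0.2]
opening: 0.0006
gripper_force: 0.5
off goal100 mm [-1.4162349   0.32301462] [ 1.20862586 -0.9320135  -0.2357898 ] [-0.1788278  -0.04098028  0.00960427] 1.730957177631444
```

```bash
python3 -m jog '{"translation":[[-0.4,3.3,0],[-0.4,3.3,0],[-0.4,3.3,0],[0.8,3.2,0],[0.8,3.2,0],[0.8,3.2,0],[0,0,0]],"delta_rot":[[0,0,-6.67],[0,0,-6.67],[0,0,-6.67],[0,0,-6.67],[0,0,-6.67],[0,0,-6.67],[0,0,0]]}';python3 - <<'E'
from h import *
s=telemetry.sense(); p=np.array(s['tcp_pos']); print('off goal60 mm',(p[:2]-goal(60))*1000, s['contact_force'],s['wrist_torque'],s['qpos'][5])
a=np.radians(126.6); n=np.array([-np.sin(a),np.cos(a)]); print('retreat4',4*n); print('then to 240',(goal(240,.006)-p[:2])*1000-4*n)
for i in range(220,0,-20): print(i,((goal(i)-goal(i+20))*1000/3).round(1))
E
```

```text
time: 10.85
tcp_pos: [0.4744, 0.0875, 0.0808]
eef_rot: [3.141, 0.001, -0.95]
contact_force: [-0.9, 0.1, -0.1]
opening: 0.0002
gripper_force: 0.3
off goal60 mm [-0.46498996  0.36931541] [-0.93660283  0.0802198  -0.14262833] [0.14316552 0.13068549 0.00884021] 2.4678025497451404
retreat4 [-3.2112699 -2.3848995]
then to 240 [ 63.60493539 -13.2668846 ]
220 [-1.6 -3. ]
200 [-2.5 -2.2]
180 [-3.1 -1.2]
160 [-3.4 -0.1]
140 [-3.2  1.1]
120 [-2.6  2.1]
100 [-1.7  2.9]
80 [-0.6  3.3]
60 [0.5 3.3]
40 [1.6 3. ]
20 [2.5 2.2]
```

```bash
python3 -m jog '{"translation":[[-3.2,-2.4,0],[0,0,20],[0,0,25],[7,-1.5,0],[7,-1.5,0],[7,-1.5,0],[7,-1.5,0],[7,-1.5,0],[7,-1.5,0],[7,-1.5,0],[7,-1.4,0],[7.6,-1.4,0]],"delta_rot":[[0,0,0],[0,0,0],[0,0,0],[0,0,7.1],[0,0,7.1],[0,0,7.1],[0,0,7.1],[0,0,7.1],[0,0,7.1],[0,0,7.1],[0,0,7.1],[0,0,7.1]]}'; python3 -m jog '{"translation":[[0,0,0],[0,0,0],[0,0,0],[0,0,0],[0,0,0],[0,0,0],[0,0,0],[0,0,0],[0,0,0],[0,0,0],[0,0,0],[0,0,0]],"delta_rot":[[0,0,7.1],[0,0,7.1],[0,0,7.1],[0,0,7.1],[0,0,7.1],[0,0,7.1],[0,0,7.1],[0,0,7.1],[0,0,7.1],[0,0,7.1],[0,0,7.1],[0,0,7.1]]}'; python3 -m jog '{"translation":[[0,0,0],[0,0,0],[0,0,0],[0,0,0],[0,0,0],[0,0,0]],"delta_rot":[[0,0,7.1],[0,0,7.1],[0,0,7.1],[0,0,7.1],[0,0,4],[0,0,0]]}'; python3 - <<'E'
from h import *
import pickle
s=telemetry.sense(); p=np.array(s['tcp_pos']); print('need to 240 gap6',(goal(240,.006)-p[:2])*1000,s['qpos'][5],np.degrees(s['eef_rot']))
d=shot('scene'); pickle.dump(d,open('scene6.pkl','wb'))
o=pickle.load(open('scene5.pkl','rb'))
c=d['img'][240:300,265:345]; g=cv2.cvtColor(c,cv2.COLOR_RGB2GRAY)
for row in g[::4,::4]: print(' '.join('%3d'%v for v in row))
for ph in (40,50,60,70):
  a=np.radians(ph+YJ); w=.0205*np.array([np.cos(a),np.sin(a)]); print(ph,[proj(d,[*(AX+k*w),.092]).round(0).tolist() for k in(1,-1)])
E
```

```text
time: 11.85
tcp_pos: [0.5356, 0.0708, 0.1258]
eef_rot: [3.142, -0.0, 0.173]
contact_force: [0.2, 0.3, 0.1]
opening: 0.0005
gripper_force: 0.0
time: 12.85
tcp_pos: [0.5353, 0.0709, 0.1259]
eef_rot: [3.141, 0.0, 1.66]
contact_force: [-0.4, -0.1, -0.2]
opening: 0.0003
gripper_force: 0.0
time: 13.35
tcp_pos: [0.5353, 0.0709, 0.1259]
eef_rot: [3.141, 0.0, 2.22]
contact_force: [1.3, -0.2, -0.9]
opening: 0.0008
gripper_force: 0.0
need to 240 gap6 [-0.55398288  0.9278365 ] -0.7273973953548494 [1.79978324e+02 1.91711463e-02 1.27187798e+02]
 55  51  50  53  53  54  76 106  63  50  52  48 115 161 139  51  50  49  50  55
 49 105  73  51  49  51  48  50  49  51  52  54 107 140 132  51  53  52  50  49
107 186 131  50  50  48  51  49  49  48  52  53 206 192 194  94  50  51  52  47
131 179 187 125 100 224 222  50  51  49 130 189 222 233 220 184  50  55  54  49
233 216 222 206 235 241 236  49  48  50 219 139 166 200 190 135  53  52  52  52
209 216 225 213 233 222 215  55  54  79 214 116 156 167 154 132  51  54  48  50
 89 187 220 180 200 215 213  98  96 109 173 113 158 161 154 129  48  51  54  55
 81  87 171 149 139 205 203 102 178 213 189  99 153 155 150 126  50  48  53  58
 87  94 119 104  52 115 111 204 175 156 129  75 144 152 149 125  50  51  54  56
 63  59 105  96  50  53  58 220 117 117 198  89 113 145 140  87  52  50  54  55
 64  63  95 128  51  52  86 196 111 116 106  91 166 186 191 205 220  55  59  71
113 130 218 206 221 222 220 139 111  87  81  97 223 223 224 223 224 171 127  84
222 221 222 198 224 224 224 214 106 102  99 102 217 220 219 216 215 179 165 130
222 223 221 204 217 208 204 196 102 101  99 100 182 196 194 195 197 197 194 178
177 122 221 210 197 198 198 197 102 103 106  99 168 193 193 192 189 191 190 176
40 [[292.0, 276.0], [313.0, 262.0]]
50 [[294.0, 277.0], [311.0, 261.0]]
60 [[296.0, 278.0], [309.0, 261.0]]
70 [[298.0, 278.0], [306.0, 260.0]]
```

The ear pixels fit a wing angle of about 60°/240°. I start stroke 3, from 240°.

```bash
python3 -m jog '{"translation":[[-0.5,0.9,-10],[0,0,-20],[0,0,-15],[0,0,0],[-2.4,-1.8,0],[-2.4,-1.8,0],[-1.6,-3,0],[-1.6,-3,0],[-1.6,-3,0],[-2.5,-2.2,0],[-2.5,-2.2,0],[-2.5,-2.2,0]],"delta_rot":[[0,0,0],[0,0,0],[0,0,0],[0,0,0],[0,0,0],[0,0,0],[0,0,-6.67],[0,0,-6.67],[0,0,-6.67],[0,0,-6.67],[0,0,-6.67],[0,0,-6.67]]}'; python3 - <<'E'
from h import *
s=telemetry.sense(); p=np.array(s['tcp_pos']); print('off goal200 mm',(p[:2]-goal(200))*1000, s['contact_force'],s['wrist_torque'],s['qpos'][5])
E
```

```text
time: 14.4
tcp_pos: [0.5188, 0.0525, 0.0819]
eef_rot: [3.138, -0.0, 1.511]
contact_force: [1.2, 1.4, -0.6]
opening: 0.0005
gripper_force: 0.5
off goal200 mm [ 1.38895802 -0.21924427] [ 1.21716601  1.38337164 -0.61314644] [ 0.0517373  -0.30859769  0.02027733] -0.056859981686079426
```

```bash
python3 -m jog '{"translation":[[-3.1,-1.2,0],[-3.1,-1.2,0],[-3.1,-1.2,0],[-3.4,-0.1,0],[-3.4,-0.1,0],[-3.4,-0.1,0],[-3.2,1.1,0],[-3.2,1.1,0],[-3.2,1.1,0],[0,0,0]],"delta_rot":[[0,0,-6.67],[0,0,-6.67],[0,0,-6.67],[0,0,-6.67],[0,0,-6.67],[0,0,-6.67],[0,0,-6.67],[0,0,-6.67],[0,0,-6.67],[0,0,0]]}'; python3 - <<'E'
from h import *
s=telemetry.sense(); p=np.array(s['tcp_pos']); print('off goal140 mm',(p[:2]-goal(140))*1000, s['contact_force'],s['wrist_torque'],s['qpos'][5])
E
python3 -m jog '{"translation":[[-2.6,2.1,0],[-2.6,2.1,0],[-2.6,2.1,0],[0,0,0]],"delta_rot":[[0,0,-6.67],[0,0,-6.67],[0,0,-6.67],[0,0,0]]}'; python3 - <<'E'
from h import *
s=telemetry.sense(); p=np.array(s['tcp_pos']); print('off goal120 mm',(p[:2]-goal(120))*1000, s['contact_force'],s['wrist_torque'],s['qpos'][5])
E
```

```text
time: 15.23
tcp_pos: [0.4893, 0.052, 0.0817]
eef_rot: [3.14, -0.002, 0.467]
contact_force: [-0.6, 0.2, -0.1]
opening: 0.0004
gripper_force: 0.1
off goal140 mm [ 0.9320657  -0.18481267] [-0.59121405  0.22271047 -0.07059033] [-0.01520461 -0.00651553 -0.04767226] 0.9789122055497725
time: 15.57
tcp_pos: [0.4814, 0.0584, 0.0814]
eef_rot: [3.141, -0.002, 0.121]
contact_force: [0.5, 0.1, -0.1]
opening: 0.0004
gripper_force: 0.2
off goal120 mm [ 0.96777128 -0.10396797] [ 0.52065014  0.14536243 -0.07909352] [-0.03261844 -0.01228737  0.001601  ] 1.3366752680836969
```

```bash
python3 -m jog '{"translation":[[-1.7,2.9,0],[-1.7,2.9,0],[-1.7,2.9,0]],"delta_rot":[[0,0,-6.67],[0,0,-6.67],[0,0,-6.67]]}'; python3 - <<'E'
from h import *
s=telemetry.sense(); p=np.array(s['tcp_pos']); print('off goal100 mm',(p[:2]-goal(100))*1000, s['contact_force'],s['wrist_torque'],s['qpos'][5])
E
python3 -m jog '{"translation":[[-0.6,3.3,0],[-0.6,3.3,0],[-0.6,3.3,0]],"delta_rot":[[0,0,-6.67],[0,0,-6.67],[0,0,-6.67]]}'; python3 - <<'E'
from h import *
s=telemetry.sense(); p=np.array(s['tcp_pos']); print('off goal80 mm',(p[:2]-goal(80))*1000, s['contact_force'],s['wrist_torque'],s['qpos'][5])
E
```

```text
time: 15.82
tcp_pos: [0.4763, 0.0669, 0.0811]
eef_rot: [3.141, -0.001, -0.23]
contact_force: [0.4, -1.0, -0.5]
opening: 0.0006
gripper_force: 0.5
off goal100 mm [ 1.111387   -0.28168585] [ 0.42298133 -1.04643486 -0.54596728] [-0.2057415  -0.10627495 -0.02700085] 1.7044071460804915
time: 16.07
tcp_pos: [0.4743, 0.0769, 0.0809]
eef_rot: [3.141, -0.001, -0.579]
contact_force: [0.5, -1.5, 0.1]
opening: 0.0004
gripper_force: 0.5
off goal80 mm [ 0.97610014 -0.20999331] [ 0.51084623 -1.47525227  0.12875636] [-0.15912486 -0.04162819 -0.04055239] 2.07448883888788
```

There was no hard stop at 113°, so the screw started at q≈0.37 and is now at q≈8.0. I finish this stroke to 60°, then use the other wing for 240°→~113°.

```bash
python3 -m jog '{"translation":[[0.5,3.3,0],[0.5,3.3,0],[0.5,3.3,0],[0,0,0],[-3.2,-2.4,0],[0,0,20],[0,0,25],[7,-1.5,0],[7,-1.5,0],[7,-1.5,0],[7,-1.5,0],[7,-1.5,0]],"delta_rot":[[0,0,-6.67],[0,0,-6.67],[0,0,-6.67],[0,0,0],[0,0,0],[0,0,0],[0,0,0],[0,0,7.1],[0,0,7.1],[0,0,7.1],[0,0,7.1],[0,0,7.1]]}'; python3 -m jog '{"translation":[[7,-1.5,0],[7,-1.5,0],[7,-1.5,0],[6,-1.4,0],[0,0,0],[0,0,0],[0,0,0],[0,0,0],[0,0,0],[0,0,0],[0,0,0],[0,0,0]],"delta_rot":[[0,0,7.1],[0,0,7.1],[0,0,7.1],[0,0,7.1],[0,0,7.1],[0,0,7.1],[0,0,7.1],[0,0,7.1],[0,0,7.1],[0,0,7.1],[0,0,7.1],[0,0,7.1]]}'; python3 -m jog '{"translation":[[0,0,0],[0,0,0],[0,0,0],[0,0,0],[0,0,0],[0,0,0],[0,0,0],[0,0,0],[0,0,0],[0,0,0]],"delta_rot":[[0,0,7.1],[0,0,7.1],[0,0,7.1],[0,0,7.1],[0,0,7.1],[0,0,7.1],[0,0,7.1],[0,0,7.1],[0,0,2],[0,0,0]]}'; python3 - <<'E'
from h import *
import pickle
s=telemetry.sense(); p=np.array(s['tcp_pos']); print('need to 240 gap6',(goal(240,.006)-p[:2])*1000,s['qpos'][5],np.degrees(s['eef_rot']))
d=shot('scene'); pickle.dump(d,open('scene7.pkl','wb'))
save(cv2.resize(d['img'][210:330,230:370],None,fx=5,fy=5,interpolation=cv2.INTER_CUBIC),'scene7.png')
c=d['img'][240:300,265:345]; g=cv2.cvtColor(c,cv2.COLOR_RGB2GRAY)
for row in g[::4,24:64:4]: print(' '.join('%3d'%v for v in row))
E
```

```text
time: 17.07
tcp_pos: [0.5077, 0.0767, 0.1258]
eef_rot: [-3.141, -0.001, -0.297]
contact_force: [0.3, 0.7, 0.1]
opening: 0.0004
gripper_force: 0.0
time: 18.07
tcp_pos: [0.5343, 0.0709, 0.1257]
eef_rot: [3.141, -0.0, 1.19]
contact_force: [0.2, -0.1, 0.8]
opening: 0.0005
gripper_force: 0.0
time: 18.9
tcp_pos: [0.5343, 0.0709, 0.1257]
eef_rot: [3.141, 0.0, 2.21]
contact_force: [0.5, -0.0, -0.6]
opening: 0.0005
gripper_force: 0.0
need to 240 gap6 [0.47314343 0.91307328] -0.7173564082998259 [1.79978345e+02 7.24797681e-03 1.26596993e+02]
 78 109  76  49  49  49 114 161 138  51
 49  51  52  50  51  50 107 140 133  52
 50  50  49  50  52  52 206 191 196  90
222  48  46  48  66 157 229 233 220 182
236  51  48  49 202 178 151 203 189 134
215  53  51  64 220 119 139 167 153 133
213  98  94 106 189 112 151 160 152 127
204  90 125 186 201 111 152 156 149 126
113 200 189 170 127  76 145 151 150 126
 66 221 122 121 184  90 112 145 140  88
104 200 112 117 121  90 165 187 192 206
206 149 113  87  82  96 222 224 223 223
225 180 104 101 100 100 218 219 220 216
204 197 104 102  99 101 183 195 194 196
197 197 104 102 105 101 167 191 191 192
```

```bash
python3 -m jog '{"translation":[[0.5,0.9,-10],[0,0,-20],[0,0,-15],[0,0,0],[-2.4,-1.8,0],[-2.4,-1.8,0],[-1.6,-3,0],[-1.6,-3,0],[-1.6,-3,0],[-2.5,-2.2,0],[-2.5,-2.2,0],[-2.5,-2.2,0]],"delta_rot":[[0,0,0],[0,0,0],[0,0,0],[0,0,0],[0,0,0],[0,0,0],[0,0,-6.67],[0,0,-6.67],[0,0,-6.67],[0,0,-6.67],[0,0,-6.67],[0,0,-6.67]]}'; python3 -m jog '{"translation":[[-3.1,-1.2,0],[-3.1,-1.2,0],[-3.1,-1.2,0],[-3.4,-0.1,0],[-3.4,-0.1,0],[-3.4,-0.1,0]],"delta_rot":[[0,0,-6.67],[0,0,-6.67],[0,0,-6.67],[0,0,-6.67],[0,0,-6.67],[0,0,-6.67]]}'; python3 - <<'E'
from h import *
s=telemetry.sense(); p=np.array(s['tcp_pos']); print('off goal160 mm',(p[:2]-goal(160))*1000, s['contact_force'],s['wrist_torque'],s['qpos'][5])
E
```

```text
time: 19.95
tcp_pos: [0.5188, 0.0526, 0.082]
eef_rot: [3.138, -0.0, 1.501]
contact_force: [0.8, 1.3, -0.3]
opening: 0.0003
gripper_force: 0.6
time: 20.45
tcp_pos: [0.4993, 0.0484, 0.082]
eef_rot: [3.138, -0.002, 0.802]
contact_force: [1.9, -0.2, 0.2]
opening: 0.0009
gripper_force: 0.8
off goal160 mm [ 1.42782894 -0.4790312 ] [ 1.90999463 -0.24489858  0.23868545] [-0.14530989 -0.35196846 -0.01918227] 0.6393693892602393
```

Wing at about 160°, q≈9.7. I carry on slowly to the solid stop at about 113°.

```bash
python3 -m jog '{"translation":[[-3.2,1.1,0],[-3.2,1.1,0],[-3.2,1.1,0],[0,0,0]],"delta_rot":[[0,0,-6.67],[0,0,-6.67],[0,0,-6.67],[0,0,0]]}'; python3 -m jog '{"translation":[[-2.6,2.1,0],[-2.6,2.1,0]],"delta_rot":[[0,0,-6.67],[0,0,-6.67]]}'; python3 -m jog '{"translation":[[-1.3,1.1,0],[-1.3,1.1,0]],"delta_rot":[[0,0,-3.3],[0,0,-3.3]]}';python3 - <<'E'
from h import *
s=telemetry.sense(); p=np.array(s['tcp_pos']); print('off goal120 mm',(p[:2]-goal(120))*1000, s['contact_force'],s['wrist_torque'],s['qpos'][5])
E
```

```text
time: 20.78
tcp_pos: [0.4894, 0.052, 0.0818]
eef_rot: [3.14, -0.002, 0.457]
contact_force: [-0.1, -0.6, -0.3]
opening: 0.0004
gripper_force: 0.4
time: 20.95
tcp_pos: [0.4842, 0.0559, 0.0817]
eef_rot: [3.14, -0.002, 0.224]
contact_force: [-0.1, -1.6, 0.5]
opening: 0.0004
gripper_force: 1.0
time: 21.12
tcp_pos: [0.4818, 0.0582, 0.0817]
eef_rot: [3.14, -0.002, 0.111]
contact_force: [1.2, -1.9, 0.6]
opening: 0.0004
gripper_force: 0.9
off goal120 mm [ 1.31552921 -0.33157978] [ 1.19798771 -1.8513735   0.59405958] [-0.34020299 -0.13658207  0.05952337] 1.3464901517720522
```

```bash
python3 -m jog '{"translation":[[-0.9,1.4,0],[-0.9,1.4,0]],"delta_rot":[[0,0,-3.3],[0,0,-3.3]]}'; python3 -m jog '{"translation":[[-0.9,1.4,0],[0,0,0]],"delta_rot":[[0,0,-3.3],[0,0,0]]}';  python3 -m jog '{"translation":[[-0.8,1.5,0],[0,0,0]],"delta_rot":[[0,0,-3.3],[0,0,0]]}'
```

```text
time: 21.28
tcp_pos: [0.4797, 0.061, 0.0816]
eef_rot: [3.14, -0.002, -0.004]
contact_force: [-0.6, -2.3, 2.0]
opening: 0.0004
gripper_force: 1.1
time: 21.45
tcp_pos: [0.4789, 0.0621, 0.0816]
eef_rot: [3.14, -0.002, -0.059]
contact_force: [-0.3, -4.1, 1.5]
opening: 0.0007
gripper_force: 2.2
time: 21.62
tcp_pos: [0.4781, 0.0625, 0.0816]
eef_rot: [3.137, -0.002, -0.116]
contact_force: [-1.2, -9.4, 2.9]
opening: 0.0004
gripper_force: 4.5
```

It has come up solid: 9.5 N with hardly any motion. I retreat, lift clear and look.

```bash
python3 -m jog '{"translation":[[0,-4,0],[0,-4,0],[0,0,20],[0,0,35],[0,-10,35],[-10,-25,20],[-10,-30,0],[-10,-30,0],[-10,-30,0],[-10,-30,0],[0,0,0],[0,0,0]],"delta_rot":[[0,0,0],[0,0,0],[0,0,0],[0,0,0],[0,0,0],[0,0,0],[0,0,0],[0,0,0],[0,0,0],[0,0,0],[0,0,0],[0,0,0]]}'; python3 - <<'E'
from h import *
d=shot('scene'); t=shot('top')
a=cv2.resize(d['img'][220:380,210:370],(400,400),interpolation=cv2.INTER_CUBIC); b=cv2.resize(t['img'][160:330,200:370],(400,400),interpolation=cv2.INTER_CUBIC)
save(np.hstack([a,b]),'final.png')
E
```

```text
time: 22.62
tcp_pos: [0.4271, -0.0995, 0.1906]
eef_rot: [-3.141, -0.001, -0.121]
contact_force: [-0.2, 0.1, 0.4]
opening: 0.0009
gripper_force: 0.0
```

View pics/final.png

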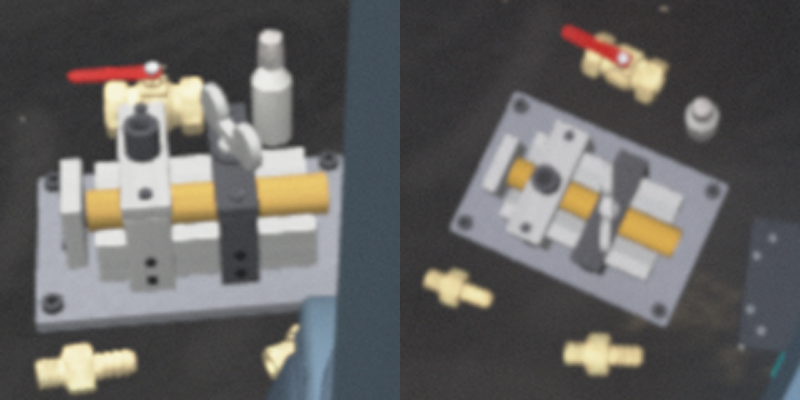

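The tube is against the stop (left panel (85,210), right panel (510,170)). The wings point at about 113° in the jig frame (right panel (605,225)), which matches q≈10.6. The loose parts have not moved.

```bash
python3 -c "
from cell import env
print(env.job_done())"
```

```text
the job is handed in; nothing more can be done
None
```

I pushed the tube home against the end stop, then tightened the clamp screw with four fingertip strokes until it came up solid (q≈10.6 estimated from the wing angle). The loose parts weren't touched, and I handed the job in at about 23 s; no verdict came back.

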